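# Fit the drive hub on the label winder

### The job

Get the label winder on the packing bench ready: take the white hub with the D-shaped hole and put it on the winder's upright shaft, the flat of its hole against the flat of the shaft, fully down so that it sits flat on the turntable, and let go of it. The otherwise identical spacer with the plain round hole stays where it stands.

Things in the scene. Friction and masses are not known exactly. Their poses are not given: they have to be found in the camera images.
- hub_center (a point): White plastic hub with the D-shaped hole, loose, upright, 40 mm high, about 0.12 kg. This point: on the hole's axis, 20 mm above the underside; z up. Outside round, 62 mm across, with two parallel flats 52 mm apart facing its +y and -y (grip across these). Through-hole 38 mm in diameter with one flat wall 7 mm from the axis on its +x side. +x starts roughly toward the robot.
- hub_flat (a point): Middle of the flat wall of the hub's D-shaped hole: 7 mm from the hub's axis along the hub's +x, 20 mm above the hub's underside. Axes as the hub's.
- shaft_seat (a point): Fixed winder, turntable 116 mm across, 40 mm above the bench. This point: on its fixed steel shaft's axis at the turntable's top, where the hub's underside comes to rest; z up. Shaft 48 mm above it, 32 mm in diameter, one flat 4 mm from the axis on +x (roughly toward the robot); top 14 mm tapers in by 8 mm. The hub fits with its +x along this +x: 3 mm play all round, about 11 degrees either way.
- spacer_center (a point): White plastic spacer, loose, of exactly the hub's outer shape and size but with a plain round hole 38 mm in diameter; stands near the hub, to its left or right. Its centre, 20 mm above its underside. Not to be used or moved.
Not all that is in view belongs to the job. Leave any green, purple or red look-alike of the part that bears hub_center alone.

How it is judged:
By the outcome, as a careful person would: the job done as asked, in the order asked, and still so for the second after the job is handed in, with the robot touching nothing.
It also fails if it takes over 40 s, if anything falls off the work surface, if the arm or the gripper's body presses on something with over 40 N, if the wrist force passes 120 N, or if a joint passes its speed limit or range.

### The arm

A 6-joint arm with a two-finger parallel gripper is mounted at the origin on a cart in front of the work surface, level with it; the furniture and walls round the work are solid. World frame = base frame: x ahead of the robot, y to its left, z up, the work surface at z = 0. Lengths are in m, angles in rad, forces in N, time in s.
With the tool pointing down it reaches from about 0.35 to 0.875 m from the base axis. Payload 4.2 kg.
Tool frame: the origin (TCP) lies on the centre line of the jaws, within the pads' length; the fingertips stand 17 mm ahead of it and the grasp point (between the pads) lies 2 mm behind it; z points along the fingers, y is the direction in which the jaws open and shut (so a half turn about z gives the same grasp; the last joint's range is limited). The gripper opens to 87 mm and grips with 3 to 60 N. Pads are 19 mm wide; open, the fingers measure 117 mm over their backs; the gripper's body (75 mm by 190 mm) begins 51 mm behind the grasp point.
Start: joints at [1.545, 0.385, 0.008, 0, -1.194, -0.259], TCP at [0.176, 0.6, 0.24] pointing down, gripper open.
Joint ranges: [-3.14, 3.14], [-1.21, 2.06], [-1.07, 1.41], [-3.16, 2.05], [-2.99, -0.16], [-3.1, 3.1]. Speed limits (rad/s): [2.79, 2.79, 3.14, 3.14, 3.14, 3.14].

### API

Orientations are given as a unit quaternion [x, y, z, w].
In Python, from bench import robot gives the robot as it stands.
- The arm moves only by the tool carry_out, never from a script. Its arguments are lists of equal length, an entry for each row: "translation": the shift along the tool's x, y, z in m, a list of three; "rot": the turn, a rotation vector about the tool's x, y, z in degrees, a list of three. A call has exactly 8 rows; each row is the pose to reach, as a shift and turn from the pose commanded when the call began, along the tool's axes at that moment; what a row does not reach only later rows make up. A row lasts 1/10 s, in which the tool goes at most 50 mm and 8.59 degrees, less where a joint would pass 70% of its speed; a pose out of reach is approached as far as the arm can. A call with a gripper value outside its range is refused whole. "jaw" is the opening, from 0 (shut) to 1 (fully open), set as the call begins (left out, the last holds). The fingers move at their own pace and stop on an object; "force" is the grip in N (left out, the last holds). Time passes only in rows, so rows that repeat a pose let the fingers close, or fill a call up. It gives the time, the measured TCP pose, the force and the opening at its end, in the units of the state.
- robot.read_state(): the state, without advancing time (a new reading comes with each control period).
- robot.read_camera(name): name is "scene" or "top" or "wrist"; returns a dict with "image" (420x560x3 uint8, red, green, blue), "K" (3x3 intrinsics, pixels), "extrinsics" (4x4, takes a point from camera to world coordinates); the wrist camera has in their place "T_tool_cam" (4x4, takes a point from camera to tool coordinates, whose origin is the TCP and whose axes are the flange's). Camera axes: x right, y down, z forward; pixel columns grow to the right and rows downward; lengths in m; the calibration is good to about 2 mm. A picture is of the moment at which its call begins: read the wrist's pose just before it. There is no depth.
- robot.job_done(): hands the job in, once; it reports no verdict.
Trained networks look in a picture, given as the dict that the camera call returned (one of the last four; its "shot" number tells which), for a name from the list of things; names that differ only in an ending like _2 or _b are one class to them, and where a whole thing is asked for, a point or a joint stands for the part that bears it (a point fixed in the world has none). Each returns a list of dicts, best first, with "score" (0 to 1); they miss things now and then, are a little off and sometimes report something else, mostly with a low value. They report only what shows in the picture. A call takes as long as a camera call. They do not tell look-alikes from the thing itself.
- robot.find_in(target, picture): "box" ([centre column, centre row, width, height] in pixels, round what is visible of it).
- robot.spot_point(target, picture): "centre" ([column, row] in pixels: a listed point, or the origin of a listed thing).
The state is a dict: "clock": time; "joint_pos": joint angles; "joint_vel": joint speeds; "joint_efforts": joint torques, N m; "tcp_pos": TCP position; "tcp_rot": TCP orientation; "contact_force": force on the tool from outside, world axes, zero at the start; "torque": the same for the moment, N m; "finger_gap": finger opening in m.
Only numpy, scipy, OpenCV 4.12 (cv2) and the standard library are available. Lean on these libraries where they do the work, as an engineer would, in place of code of your own. Each camera call takes 0.05 s, during which the arm holds its last target. There are 200 camera calls.

## Working session

There is one attempt and no reset: what is moved stays moved. The work goes in short steps, Python scripts to look and compute and a tool call to move; the robot and the scene stay as the last step left them, time stands still between calls to the robot, and variables do not carry over. Pictures are saved under pics/ and viewed, about 8 in all and at most 12, crops included, and the job is handed in when it is done.

Besides the shell and the picture viewer there is one more tool, called after ">>>" by a JSON object that holds its "name" and its "arguments". carry_out: Moves the arm, as the interface text tells. Its arguments: {"type":"object","properties":{"translation":{"type":"array","items":{"type":"array","items":{"type":"number"}}},"rot":{"type":"array","items":{"type":"array","items":{"type":"number"}}},"jaw":{"type":"number"},"force":{"type":"number"}},"required":["translation","rot"]}

```bash
mkdir -p pics; cat > h.py <<'E'
import numpy as np, cv2
from scipy.spatial.transform import Rotation as R
from bench import robot
def save(p,name,crop=None,s=1):
    im=p["image"]
    if crop: im=im[crop[1]:crop[3],crop[0]:crop[2]]
    cv2.imwrite("pics/"+name,cv2.resize(im[:,:,::-1],None,fx=s,fy=s,interpolation=cv2.INTER_CUBIC))
def ext(p,st=None):
    if "extrinsics" in p: return np.array(p["extrinsics"])
    T=np.eye(4);T[:3,:3]=R.from_quat(st["tcp_rot"]).as_matrix();T[:3,3]=st["tcp_pos"]
    return T@np.array(p["T_tool_cam"])
def toplane(p,px,z,T):
    d=T[:3,:3]@np.linalg.solve(np.array(p["K"]),[px[0],px[1],1]); return T[:3,3]+d*(z-T[2,3])/d[2]
def proj(p,X,T):
    c=T[:3,:3].T@(np.asarray(X)-T[:3,3]); q=np.array(p["K"])@c; return q[:2]/q[2]
E
python3 - <<'E'
from h import *
np.set_printoptions(precision=4,suppress=True)
st=robot.read_state();print(st)
for n in("scene","top"):
    p=robot.read_camera(n);save(p,n+"0.png");T=ext(p);print(n,T[:3,3],p["shot"])
    for t,z in(("hub_center",.02),("hub_flat",.02),("shaft_seat",.04),("spacer_center",.02)):
        for d in robot.spot_point(t,p)[:4]: print(t,d["score"],np.array(d["centre"]),toplane(p,d["centre"],z,T))
E
```

```text
{'clock': 0.0, 'joint_pos': array([ 1.5446,  0.3856,  0.0066, -0.0005, -1.194 , -0.2586]), 'joint_vel': array([ 0.0013,  0.0002,  0.0012, -0.0007, -0.0007, -0.0002]), 'joint_efforts': array([ -0.    , -39.0667,  18.7403,   4.2199,   0.0111,  -0.0002]), 'tcp_pos': array([0.1754, 0.5993, 0.2384]), 'tcp_rot': array([ 0.9899, -0.142 , -0.0001,  0.0011]), 'contact_force': array([-0.0013,  0.1198,  0.9579]), 'torque': array([-0.0383, -0.032 , -0.043 ]), 'finger_gap': 0.086880714004789}
scene [0.2085 0.5025 0.8315] 1
hub_center 0.94 [296.9 133. ] [ 0.6321 -0.4025  0.02  ]
hub_center 0.77 [317.5 180. ] [ 0.4946 -0.2523  0.02  ]
hub_center 0.69 [340.8 202.5] [ 0.4076 -0.207   0.02  ]
hub_center 0.67 [298.8 157.3] [ 0.5792 -0.3091  0.02  ]
hub_flat 0.97 [301.7 156.5] [ 0.5735 -0.316   0.02  ]
hub_flat 0.89 [300.7 135.8] [ 0.6163 -0.3963  0.02  ]
hub_flat 0.75 [344.9 197.6] [ 0.4048 -0.2279  0.02  ]
hub_flat 0.68 [355.6 170.9] [ 0.4169 -0.3341  0.02  ]
shaft_seat 0.64 [201.4 295.1] [0.5603 0.1906 0.04  ]
spacer_center 0.9 [279.8 217.6] [ 0.5223 -0.0883  0.02  ]
top [ 0.4208 -0.0511  1.1346] 2
hub_center 0.96 [335.3 259. ] [ 0.4084 -0.2104  0.02  ]
hub_center 0.71 [378.5 187.7] [ 0.5835 -0.3129  0.02  ]
hub_center 0.63 [410.2 170.1] [ 0.6289 -0.3901  0.02  ]
hub_center 0.61 [352.8 223.9] [ 0.4938 -0.2514  0.02  ]
hub_flat 0.8 [379.3 189.8] [ 0.5784 -0.3149  0.02  ]
hub_flat 0.79 [350.8 226.4] [ 0.4876 -0.2467  0.02  ]
hub_flat 0.73 [385.4 260.1] [ 0.4088 -0.3308  0.02  ]
hub_flat 0.56 [408.1 175.3] [ 0.6159 -0.385   0.02  ]
shaft_seat 0.83 [164.  190.2] [0.561  0.2018 0.04  ]
spacer_center 0.86 [285.6 209.5] [ 0.5244 -0.0885  0.02  ]
```

```bash
python3 - <<'E'
import cv2
a=cv2.imread("pics/scene0.png");b=cv2.imread("pics/top0.png")
a=a[60:380,130:430];b=b[110:330,120:460]
cv2.imwrite("pics/a.png",cv2.resize(b,(800,518),interpolation=cv2.INTER_CUBIC))
cv2.imwrite("pics/b.png",cv2.resize(a,(560,597),interpolation=cv2.INTER_CUBIC))
E
```

```text
(no output)
```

View pics/a.png

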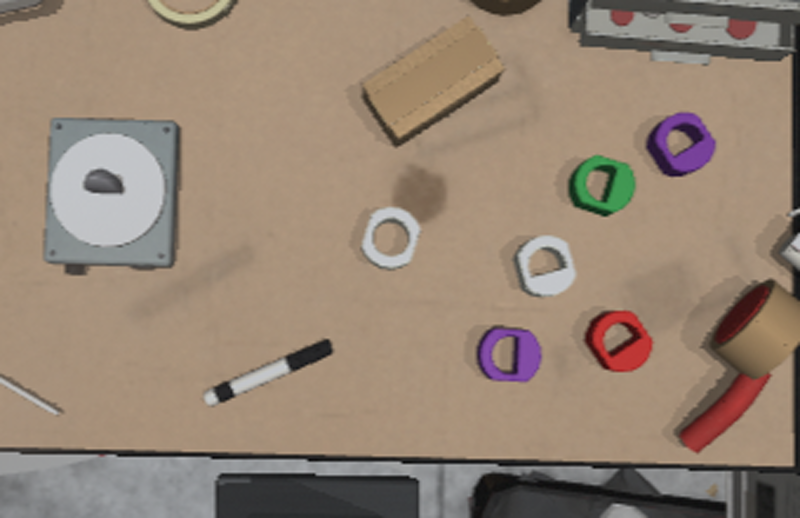

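View pics/b.png

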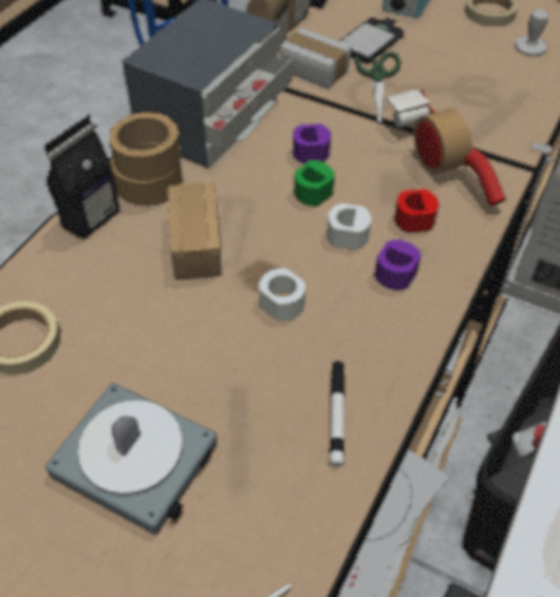

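The bench holds the white D-hub at about a.png (547,265), which puts it near (0.49,-0.25). The round-hole spacer is at (391,238) and the shaft at (105,182). I'll leave the purple, green and red look-alikes alone. Next I'll work out the moves to go over the shaft and take a near look.

```bash
cat >> h.py <<'E'
def Rdown(yaw):  # tool x along yaw (deg) in world, z down
    return R.from_euler("z",yaw,degrees=True)*R.from_euler("x",180,degrees=True)
def rel(c_xyz,c_rot,xyz,yaw):
    c=R.from_quat(c_rot); return np.round(c.inv().apply(np.array(xyz)-c_xyz),4),np.round((c.inv()*Rdown(yaw)).as_rotvec(degrees=True),2)
E
python3 - <<'E'
from h import *
np.set_printoptions(precision=4,suppress=True)
st=robot.read_state()
p=robot.read_camera("wrist");print(np.array(p["T_tool_cam"]),p["K"])
q=Rdown(-16.33).as_quat();print(q,st["tcp_rot"])
for x,y in((.46,.2),(.5,.2)):print(rel([.176,.6,.24],q,[x,y,.30],0))
E
```

```text
[[ 0.001  -0.9585 -0.285   0.0778]
 [ 1.      0.0013 -0.001   0.001 ]
 [ 0.0013 -0.285   0.9585 -0.1462]
 [ 0.      0.      0.      1.    ]] [[323.0969   0.     275.9263]
 [  0.     323.0969 208.4458]
 [  0.       0.       1.    ]]
[ 0.9899 -0.142  -0.      0.    ] [ 0.9899 -0.1419 -0.      0.0001]
(array([ 0.385,  0.304, -0.06 ]), array([  0.  ,   0.  , -16.33]))
(array([ 0.4234,  0.2928, -0.06  ]), array([  0.  ,   0.  , -16.33]))
```

```bash
python3 - <<'E'
from h import *
q=Rdown(-16.33).as_quat()
print(rel([.176,.6,.24],q,[.56,.2,.22],0))
E
```

```text
(array([0.481 , 0.2759, 0.02  ]), array([  0.  ,   0.  , -16.33]))
```

>>> {"name": "carry_out", "arguments": {"translation": [[0.04, 0.023, 0.002], [0.08, 0.046, 0.003], [0.12, 0.069, 0.005], [0.16, 0.092, 0.007], [0.2, 0.115, 0.008], [0.24, 0.138, 0.01], [0.28, 0.161, 0.012], [0.32, 0.184, 0.013]], "rot": [[0, 0, -2], [0, 0, -4], [0, 0, -6], [0, 0, -8], [0, 0, -10], [0, 0, -12], [0, 0, -14], [0, 0, -16.33]]}}

```text
clock: 1.35
tcp_pos: [0.432, 0.3318, 0.2268]
tcp_rot: [1.0, 0.001, 0.0, -0.0]
contact_force: [0.0, 1.1, -0.7]
finger_gap: 0.0868
```

```bash
python3 - <<'E'
from h import *
s=robot.read_state();print(s["tcp_pos"],s["tcp_rot"],s["clock"],s["joint_vel"])
c=np.array([.176,.6,.24])+Rdown(-16.33).apply([.32,.184,.013]);print(c,rel(c,Rdown(0).as_quat(),[.56,.2,.22],0))
E
```

```text
[0.43199315 0.33181268 0.22675736] [ 9.99999386e-01  1.07499260e-03  1.70442344e-04 -2.10481150e-04] 1.35 [-0.86571253  0.06587146  0.06777945  0.00270811  0.00656002  1.26448173]
[0.43135549 0.33344874 0.227     ] (array([0.1286, 0.1334, 0.007 ]), array([0., 0., 0.]))
```

>>> {"name": "carry_out", "arguments": {"translation": [[0.032, 0.033, 0.002], [0.064, 0.066, 0.004], [0.096, 0.1, 0.005], [0.129, 0.133, 0.007], [0.129, 0.133, 0.007], [0.129, 0.133, 0.007], [0.129, 0.133, 0.007], [0.129, 0.133, 0.007]], "rot": [[0, 0, 0], [0, 0, 0], [0, 0, 0], [0, 0, 0], [0, 0, 0], [0, 0, 0], [0, 0, 0], [0, 0, 0]]}}

```text
clock: 2.15
tcp_pos: [0.5593, 0.2014, 0.2199]
tcp_rot: [1.0, 0.001, 0.0, -0.0]
contact_force: [0.0, 0.1, 0.2]
finger_gap: 0.0869
```

```bash
python3 - <<'E'
from h import *
np.set_printoptions(precision=4,suppress=True)
st=robot.read_state();p=robot.read_camera("wrist");T=ext(p,st);save(p,"w1.png")
np.savez("w1.npz",im=p["image"],T=T,K=p["K"])
print(st["tcp_pos"],st["tcp_rot"])
for d in robot.spot_point("shaft_seat",p): print(d,toplane(p,d["centre"],.04,T))
E
```

```text
[0.5593 0.2014 0.2199] [ 1.      0.0011  0.0002 -0.0002]
{'centre': [279.6, 195.1], 'score': 0.61} [0.5546 0.1972 0.04  ]
```

View pics/w1.png

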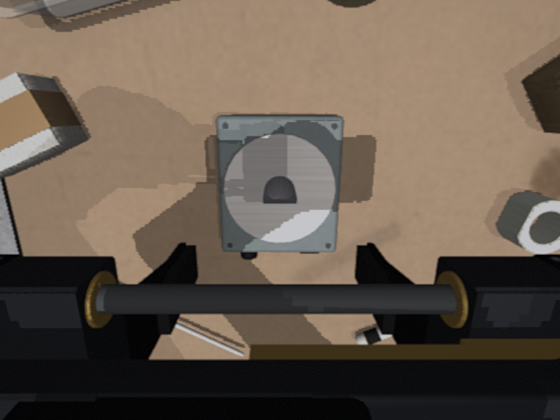

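The shaft sits at about (279,190) in the turntable, its flat edge nearly horizontal at row 203. I'll fit the disc centre and the flat's direction.

```bash
python3 - <<'E'
from h import *
np.set_printoptions(precision=4,suppress=True)
z=np.load("w1.npz");im=z["im"];p={"K":z["K"]};T=z["T"]
hsv=cv2.cvtColor(im,cv2.COLOR_RGB2HSV)
sub=im[180:215,255:305].max(2)
for r in (184,190,196,200,202,203,204,206): print(r,im[r,258:302:2].max(1))
# disc edge: along rays from centre, strongest outward gradient r 45..65 px
g=cv2.GaussianBlur(cv2.cvtColor(im,cv2.COLOR_RGB2GRAY),(0,0),1).astype(float)
def fit(c,lo,hi):
    P=[]
    for a in np.linspace(0,2*np.pi,180,False):
        rr=np.arange(lo,hi,.002/4)
        X=[c+np.array([r*np.cos(a),r*np.sin(a),0]) for r in rr]
        uv=np.array([proj(p,x,T) for x in X],np.float32)
        v=cv2.remap(g.astype(np.float32),uv[:,0].reshape(1,-1),uv[:,1].reshape(1,-1),1)[0]
        d=v[4:]-v[:-4];i=np.argmin(d)
        if d[i]<-15:P.append(X[i+2][:2])
    return np.array(P)
c=np.array([.555,.198,.04])
for _ in range(3):
    P=fit(c,.050,.066)
    from scipy.optimize import least_squares
    s=least_squares(lambda q:np.hypot(*(P-q[:2]).T)-q[2],[c[0],c[1],.058],loss="soft_l1",f_scale=.0007)
    c=np.array([s.x[0],s.x[1],.04]);print(len(P),s.x,np.median(abs(s.fun)))
print("proj seat",proj(p,c,T))
E
```

```text
184 [114 114 114 110  67  58  59  63  65  66  66  66  67  63  62  61  56  65
 130 147 146 146]
190 [112 112 112  76  59  67  67  68  71  71  72  74  71  69  69  65  62  58
  69 142 144 144]
196 [115 116 104  59  58  61  77  77  77  82  81  77  77  76  71  68  63  58
  55  92 146 146]
200 [113 114  97  54  53  55  55  55  53  54  55  55  55  54  56  57  56  56
  53  77 142 143]
202 [132 133 115  56  53  53  53  54  52  53  52  53  53  54  53  54  55  54
  53  94 141 141]
203 [137 137 132  91  88  89  88  88  89  88  89  89  89  89  89  90  90  90
  89 112 140 141]
204 [137 137 139 133 134 134 134 133 135 134 134 135 135 134 135 135 136 136
 135 138 142 141]
206 [142 142 142 143 142 142 141 141 143 142 141 141 142 142 142 143 143 143
 143 142 143 143]
175 [0.5595 0.1976 0.0575] 0.0001460797920464288
177 [0.5595 0.1977 0.0575] 3.526801989146844e-05
177 [0.5595 0.1977 0.0575] 3.9601270708365666e-05
proj seat [279.1378 190.5205]
```

>>> {"name": "carry_out", "arguments": {"translation": [[-0.006, 0.04, 0.0], [-0.012, 0.08, 0.0], [-0.019, 0.12, 0.0], [-0.025, 0.16, 0.0], [-0.031, 0.2, 0.0], [-0.037, 0.24, 0.0], [-0.044, 0.28, 0.0], [-0.05, 0.32, 0.0]], "rot": [[0, 0, 0], [0, 0, 0], [0, 0, 0], [0, 0, 0], [0, 0, 0], [0, 0, 0], [0, 0, 0], [0, 0, 0]]}}

```text
clock: 3.05
tcp_pos: [0.5096, -0.1203, 0.2201]
tcp_rot: [1.0, 0.001, 0.0, -0.0]
contact_force: [1.2, -0.6, 0.0]
finger_gap: 0.0869
```

>>> {"name": "carry_out", "arguments": {"translation": [[-0.006, 0.04, 0.01], [-0.012, 0.08, 0.02], [-0.019, 0.12, 0.03], [-0.02, 0.13, 0.04], [-0.02, 0.13, 0.04], [-0.02, 0.13, 0.04], [-0.02, 0.13, 0.04], [-0.02, 0.13, 0.04]], "rot": [[0, 0, 0], [0, 0, 0], [0, 0, 0], [0, 0, 0], [0, 0, 0], [0, 0, 0], [0, 0, 0], [0, 0, 0]]}}

```text
clock: 3.85
tcp_pos: [0.4908, -0.2485, 0.1803]
tcp_rot: [1.0, 0.001, 0.001, 0.0]
contact_force: [-0.2, -0.9, 0.0]
finger_gap: 0.0869
```

```bash
python3 - <<'E'
from h import *
np.set_printoptions(precision=4,suppress=True)
st=robot.read_state();p=robot.read_camera("wrist");T=ext(p,st);save(p,"w2.png")
np.savez("w2.npz",im=p["image"],T=T,K=p["K"])
print(st["clock"],st["tcp_pos"],st["tcp_rot"])
for n in("hub_center","hub_flat"):
  for d in robot.spot_point(n,p): print(d,toplane(p,d["centre"],.02,T))
E
```

```text
3.85 [ 0.4908 -0.2485  0.1803] [1.     0.0012 0.0007 0.0001]
{'centre': [348.5, 258.9], 'score': 0.97} [ 0.4234 -0.3245  0.02  ]
{'centre': [238.9, 279.1], 'score': 0.77} [ 0.3996 -0.2102  0.02  ]
{'centre': [273.6, 192.3], 'score': 0.72} [ 0.4941 -0.2468  0.02  ]
{'centre': [349.9, 103.5], 'score': 0.94} [ 0.5767 -0.3155  0.02  ]
{'centre': [274.4, 197.7], 'score': 0.8} [ 0.4886 -0.2476  0.02  ]
{'centre': [350.5, 265.4], 'score': 0.8} [ 0.416  -0.3271  0.02  ]
{'centre': [248.3, 278.9], 'score': 0.71} [ 0.3998 -0.2201  0.02  ]
{'centre': [442.1, 51.2], 'score': 0.67} [ 0.62   -0.3923  0.02  ]
```

View pics/w2.png

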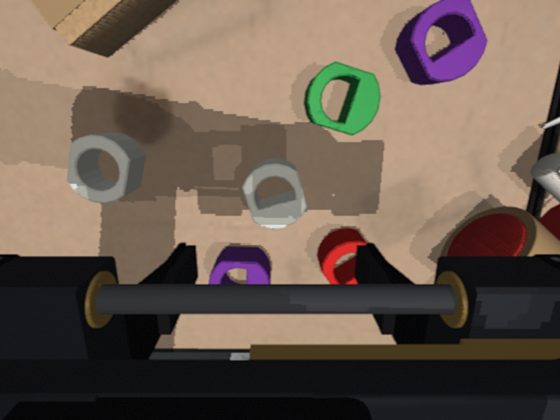

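```bash
cat > fit.py <<'E'
from h import *
from scipy.optimize import minimize
def outline():
    a=np.linspace(0,2*np.pi,360,False);o=np.c_[.031*np.cos(a),.031*np.sin(a)];o[:,1]=o[:,1].clip(-.026,.026)
    i=np.c_[.019*np.cos(a),.019*np.sin(a)];i[:,0]=np.minimum(i[:,0],.007)
    return o,i
def place(c,yaw,z,P):
    y=np.radians(yaw);M=np.array([[np.cos(y),-np.sin(y)],[np.sin(y),np.cos(y)]])
    return np.c_[P@M.T+np.array(c)[:2],np.full(len(P),z)]
def fithub(im,p,T,x0,z=.04):
    g=cv2.GaussianBlur(cv2.cvtColor(im,cv2.COLOR_RGB2GRAY),(0,0),.8).astype(np.float32)
    o,i=outline();e=.0015
    def samp(P,c,yaw):
        uv=np.array([proj(p,x,T) for x in place(c,yaw,z,P)],np.float32)
        return cv2.remap(g,uv[:,0].reshape(1,-1),uv[:,1].reshape(1,-1),1)[0]
    k=lambda P,d:P+d*P/np.hypot(*P.T)[:,None]
    def cost(q):
        c=q[:2]/1000;y=q[2]
        return -np.minimum(abs(samp(k(o,-e),c,y)-samp(k(o,e),c,y)),40).mean()-np.minimum(abs(samp(k(i,e),c,y)-samp(k(i,-e),c,y)),40).mean()
    best=None
    for dy in(-15,-5,5,15):
        r=minimize(cost,[x0[0]*1000,x0[1]*1000,x0[2]+dy],method="Nelder-Mead",options={"initial_simplex":[[x0[0]*1000+a,x0[1]*1000+b,x0[2]+dy+c] for a,b,c in((0,0,0),(3,0,0),(0,3,0),(0,0,8))]})
        print(r.x,r.fun)
        if best is None or r.fun<best.fun:best=r
    return best.x
E
python3 - <<'E'
from fit import *
np.set_printoptions(precision=3,suppress=True)
z=np.load("w2.npz");im=z["im"].copy();p={"K":z["K"]};T=z["T"]
b=fithub(im,p,T,[.494,-.247,195]);
c=b[:2]/1000
s=6;x0,y0=225,145;v=cv2.resize(im[y0:y0+95,x0:x0+100,::-1],None,fx=s,fy=s,interpolation=cv2.INTER_CUBIC)
for P in outline():
    for zz,col in((.04,(0,0,255)),):
        uv=np.array([proj(p,x,T) for x in place(c,b[2],zz,P)])
        cv2.polylines(v,[(((uv-[x0,y0])+.5)*s-.5).astype(np.int32)],True,col,1)
cv2.imwrite("pics/f2.png",v)
E
```

```text
[ 494.533 -247.643  196.305] -65.31942749023438
[ 494.542 -247.616  196.471] -65.32836151123047
[ 494.525 -247.616  196.399] -65.325439453125
[ 494.522 -247.624  196.419] -65.32717895507812
```

View pics/f2.png

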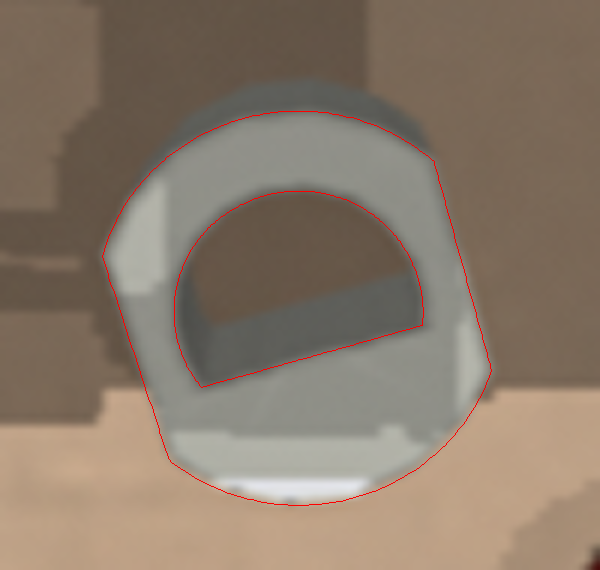

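The model overlays well: the hub is at (.4945,-.2476) with yaw 196.4°. Its size and height agree with the given values. I'll descend with the tool at yaw 16.4° to TCP z≈0.028.

>>> {"name": "carry_out", "arguments": {"translation": [[0.002, 0, 0.02], [0.0037, -0.001, 0.05], [0.0037, -0.001, 0.08], [0.0037, -0.001, 0.105], [0.0037, -0.001, 0.125], [0.0037, -0.001, 0.14], [0.0037, -0.001, 0.15], [0.0037, -0.001, 0.152]], "rot": [[0, 0, -6], [0, 0, -12], [0, 0, -16.4], [0, 0, -16.4], [0, 0, -16.4], [0, 0, -16.4], [0, 0, -16.4], [0, 0, -16.4]]}}

```text
clock: 4.8
tcp_pos: [0.4933, -0.2484, 0.0266]
tcp_rot: [0.99, 0.143, -0.001, -0.0]
contact_force: [-0.2, -0.4, -0.2]
finger_gap: 0.0871
```

>>> {"name": "carry_out", "arguments": {"translation": [[0, 0, 0], [0, 0, 0], [0, 0, 0], [0, 0, 0], [0, 0, 0], [0, 0, 0], [0, 0, 0], [0, 0, 0]], "rot": [[0, 0, 0], [0, 0, 0], [0, 0, 0], [0, 0, 0], [0, 0, 0], [0, 0, 0], [0, 0, 0], [0, 0, 0]], "jaw": 0.45, "force": 25}}

```text
clock: 5.6
tcp_pos: [0.4939, -0.2487, 0.0279]
tcp_rot: [0.99, 0.143, 0.0, 0.0]
contact_force: [-0.8, 0.6, 3.3]
finger_gap: 0.052
```

>>> {"name": "carry_out", "arguments": {"translation": [[0, 0, -0.01], [0, 0, -0.03], [0, 0, -0.06], [0, 0, -0.09], [0, 0, -0.12], [0, 0, -0.14], [0, 0, -0.14], [0, 0, -0.14]], "rot": [[0, 0, 0], [0, 0, 0], [0, 0, 0], [0, 0, 3], [0, 0, 7], [0, 0, 12], [0, 0, 16.4], [0, 0, 16.4]]}}

```text
clock: 6.4
tcp_pos: [0.4938, -0.2486, 0.1685]
tcp_rot: [1.0, 0.0, 0.001, -0.0]
contact_force: [0.1, -0.2, -0.8]
finger_gap: 0.0519
```

```bash
python3 - <<'E'
from fit import *
np.set_printoptions(precision=4,suppress=True)
st=robot.read_state();p=robot.read_camera("wrist");T=ext(p,st);save(p,"w3.png",(160,180,400,345),3)
np.savez("w3.npz",im=p["image"],T=T,K=p["K"],t=st["tcp_pos"])
print(st["clock"],st["tcp_pos"],st["tcp_rot"],st["finger_gap"])
E
```

```text
6.4 [ 0.4938 -0.2486  0.1685] [ 1.      0.      0.0008 -0.    ] 0.05194833213646704
```

View pics/w3.png

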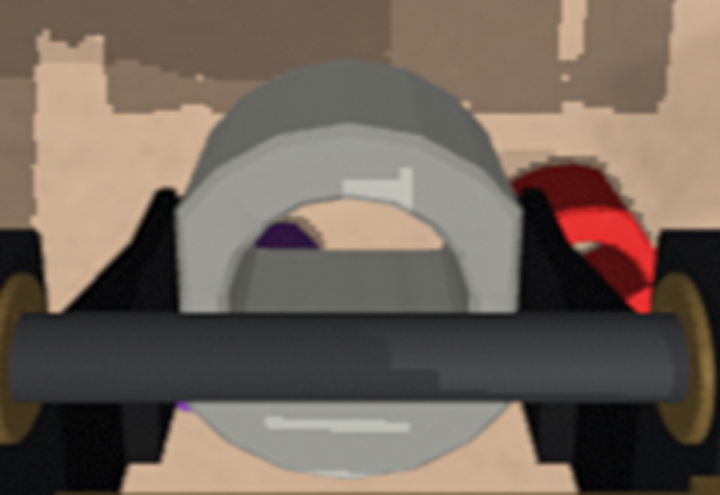

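The hub is held square between the fingers, and its hole's flat wall is level in the picture. I'll fit its offset in the hand, at z = TCP + 12 mm.

```bash
python3 - <<'E'
from fit import *
np.set_printoptions(precision=4,suppress=True)
z=np.load("w3.npz");p={"K":z["K"]};T=z["T"];t=z["t"]
for h in(.0115,.0125):
    b=fithub(z["im"],p,T,[t[0],t[1],180],t[2]+h);print(h,b,"offset mm",b[:2]-t[:2]*1000)
E
```

```text
[ 493.7245 -249.2904  179.7741] -47.52882766723633
[ 493.7542 -249.2952  180.0137] -47.52472686767578
[ 493.7782 -249.2743  183.8467] -47.150909423828125
[ 493.7524 -249.3012  179.8671] -47.53630828857422
0.0115 [ 493.7524 -249.3012  179.8671] offset mm [-0.0409 -0.6758]
[ 494.4042 -249.1678  175.3641] -46.6155891418457
[ 494.4516 -248.9523  177.6276] -46.82575225830078
[ 494.457  -248.9268  184.6186] -46.522769927978516
[ 494.4457 -248.8945  177.4988] -46.85443878173828
0.0125 [ 494.4457 -248.8945  177.4988] offset mm [ 0.6524 -0.2691]
```

>>> {"name": "carry_out", "arguments": {"translation": [[0.005, -0.03, 0], [0.011, -0.07, 0], [0.017, -0.115, 0], [0.023, -0.16, 0], [0.03, -0.205, 0], [0.037, -0.25, 0], [0.044, -0.295, 0], [0.05, -0.34, 0]], "rot": [[0, 0, 0], [0, 0, 0], [0, 0, 0], [0, 0, 0], [0, 0, 0], [0, 0, 0], [0, 0, 0], [0, 0, 0]]}}

```text
clock: 7.25
tcp_pos: [0.5432, 0.093, 0.1668]
tcp_rot: [1.0, 0.001, -0.001, 0.0]
contact_force: [0.8, 0.8, -0.9]
finger_gap: 0.0519
```

>>> {"name": "carry_out", "arguments": {"translation": [[0.006, -0.04, 0], [0.011, -0.075, 0], [0.014, -0.095, 0.003], [0.0152, -0.1065, 0.006], [0.0152, -0.1065, 0.01], [0.0152, -0.1065, 0.01], [0.0152, -0.1065, 0.01], [0.0152, -0.1065, 0.01]], "rot": [[0, 0, 0], [0, 0, 0], [0, 0, 0], [0, 0, 0], [0, 0, 0], [0, 0, 0], [0, 0, 0], [0, 0, 0]]}}

```text
clock: 8.05
tcp_pos: [0.559, 0.1966, 0.1578]
tcp_rot: [1.0, -0.001, 0.0, 0.0]
contact_force: [-0.2, -0.7, -0.4]
finger_gap: 0.0518
```

```bash
python3 - <<'E'
from h import *
np.set_printoptions(precision=4,suppress=True)
st=robot.read_state();p=robot.read_camera("wrist");save(p,"w4.png",(180,180,380,345),3)
print(st["clock"],st["tcp_pos"],st["tcp_rot"],st["finger_gap"])
E
```

```text
8.05 [0.559  0.1966 0.1578] [ 1.     -0.0006  0.      0.    ] 0.05181602474697137
```

View pics/w4.png

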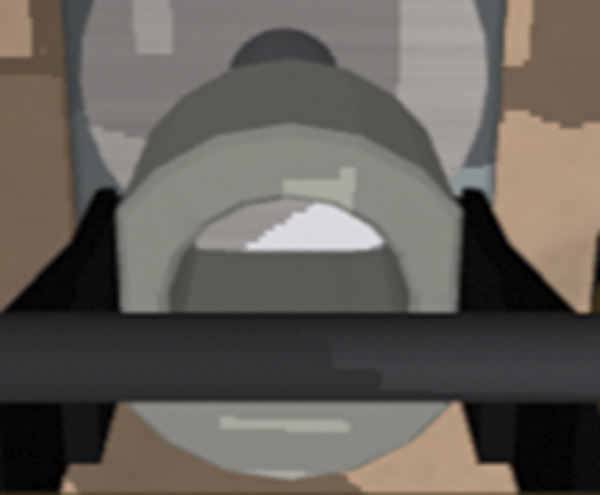

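The shaft shows about 1 mm left of the hub's axis, which agrees with the numbers (TCP y .1966 against .198). I'll correct that and lower it.

>>> {"name": "carry_out", "arguments": {"translation": [[0, -0.0013, 0.01], [0, -0.0013, 0.025], [0, -0.0013, 0.038], [0, -0.0013, 0.045], [0, -0.0013, 0.05], [0, -0.0013, 0.055], [0, -0.0013, 0.06], [0, -0.0013, 0.06]], "rot": [[0, 0, 0], [0, 0, 0], [0, 0, 0], [0, 0, 0], [0, 0, 0], [0, 0, 0], [0, 0, 0], [0, 0, 0]]}}

```text
clock: 8.9
tcp_pos: [0.5586, 0.199, 0.097]
tcp_rot: [1.0, 0.0, -0.0, 0.0]
contact_force: [-0.2, -0.0, -1.3]
finger_gap: 0.0519
```

>>> {"name": "carry_out", "arguments": {"translation": [[0, 0.0005, 0.005], [0, 0.0005, 0.01], [0, 0.0005, 0.015], [0, 0.0005, 0.019], [0, 0.0005, 0.023], [0, 0.0005, 0.026], [0, 0.0005, 0.028], [0, 0.0005, 0.028]], "rot": [[0, 0, 0], [0, 0, 0], [0, 0, 0], [0, 0, 0], [0, 0, 0], [0, 0, 0], [0, 0, 0], [0, 0, 0]]}}

```text
clock: 9.7
tcp_pos: [0.5588, 0.1986, 0.0692]
tcp_rot: [1.0, 0.0, -0.0, 0.0]
contact_force: [-0.5, 0.4, -1.1]
finger_gap: 0.0519
```

>>> {"name": "carry_out", "arguments": {"translation": [[0, 0, 0.0005], [0, 0, 0.001], [0, 0, 0.0015], [0, 0, 0.002], [0, 0, 0.002], [0, 0, 0.002], [0, 0, 0.002], [0, 0, 0.002]], "rot": [[0, 0, 0], [0, 0, 0], [0, 0, 0], [0, 0, 0], [0, 0, 0], [0, 0, 0], [0, 0, 0], [0, 0, 0]]}}

```text
clock: 10.5
tcp_pos: [0.559, 0.1987, 0.0679]
tcp_rot: [1.0, 0.0, 0.0, -0.0]
contact_force: [-1.9, 0.1, 2.6]
finger_gap: 0.0518
```

It's at the seated height with light contact. I'll release, then retreat straight up.

>>> {"name": "carry_out", "arguments": {"translation": [[0, 0, 0], [0, 0, 0], [0, 0, 0], [0, 0, 0], [0, 0, 0], [0, 0, 0], [0, 0, 0], [0, 0, 0]], "rot": [[0, 0, 0], [0, 0, 0], [0, 0, 0], [0, 0, 0], [0, 0, 0], [0, 0, 0], [0, 0, 0], [0, 0, 0]], "jaw": 1.0}}

```text
clock: 11.3
tcp_pos: [0.5589, 0.1986, 0.0675]
tcp_rot: [1.0, 0.0, -0.0, 0.0]
contact_force: [0.6, -0.2, 0.0]
finger_gap: 0.0868
```

>>> {"name": "carry_out", "arguments": {"translation": [[0, 0, -0.01], [0, 0, -0.03], [0, 0, -0.06], [0, 0, -0.1], [0, 0, -0.13], [0, 0, -0.15], [0, 0, -0.15], [0, 0, -0.15]], "rot": [[0, 0, 0], [0, 0, 0], [0, 0, 0], [0, 0, 0], [0, 0, 0], [0, 0, 0], [0, 0, 0], [0, 0, 0]]}}

```text
clock: 12.1
tcp_pos: [0.5586, 0.1986, 0.218]
tcp_rot: [1.0, -0.0, 0.0, -0.0]
contact_force: [0.7, 0.2, -0.6]
finger_gap: 0.0869
```

```bash
python3 - <<'E'
from fit import *
np.set_printoptions(precision=4,suppress=True)
st=robot.read_state();p=robot.read_camera("wrist");T=ext(p,st);print(st["clock"],st["tcp_pos"])
b=fithub(p["image"],p,T,[.5595,.198,180],.08);print(b)
im=p["image"].copy()
A=cv2.resize(im[130:260,205:355],(600,520),interpolation=cv2.INTER_CUBIC)
cv2.imwrite("pics/w5.png",A[:,:,::-1])
t=robot.read_camera("top")
for d in robot.spot_point("spacer_center",t)[:1]: print("spacer",d,toplane(t,d["centre"],.02,ext(t)))
E
```

```text
12.1 [0.5586 0.1986 0.218 ]
[559.607  198.1515 179.8569] -57.02129364013672
[559.635  198.0639 180.0244] -57.01600646972656
[559.5928 198.1382 179.822 ] -57.02135467529297
[559.6079 198.1325 179.9771] -57.02265930175781
[559.6079 198.1325 179.9771]
spacer {'centre': [284.5, 210.2], 'score': 0.91} [ 0.5227 -0.0859  0.02  ]
```

View pics/w5.png

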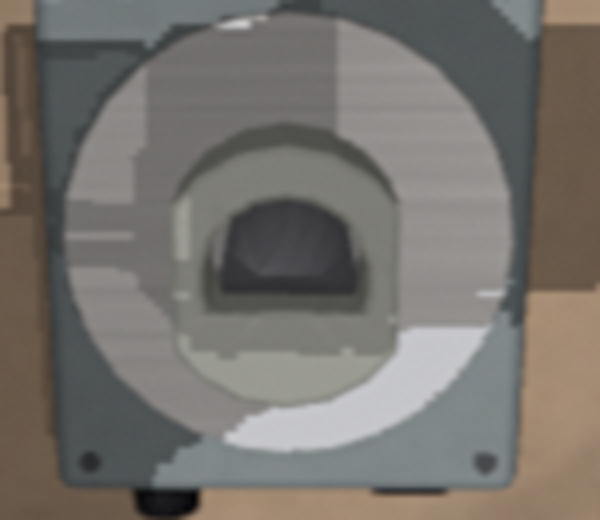

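The hub is on the shaft, flat to flat with even play. At the seated top height (z=.08), the fit gives (.5596,.1981) and yaw 180.0°. The spacer hasn't moved, within the networks' accuracy.

```bash
python3 -c "
from bench import robot
print(robot.job_done())"
```

```text
the job is handed in; nothing more can be done
None
```

The white D-hole hub is on the winder's shaft, fully down on the turntable with its flat against the shaft's flat. I released it, backed the arm off about 150 mm above it, and handed the job in at about 12 s.

**Position:** the last wrist picture shows even play all round. The outline fit puts the hub at (0.5596, 0.1981) with yaw 180.0°, against the shaft axis measured at (0.5595, 0.1977) with its flat facing 180°.

**Seating:** the tool was at z = 0.0679 m when I let go, 40.0 mm above the grasp height, which matches the turntable's height. There was only light contact, a few newtons at most.

**Spacer:** I did not touch it. The top-camera estimate differs by about 3 mm between first and last look (y −0.0885, then −0.0859), which I put down to detector noise. I did not check this further.

No check failed.

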